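Show the temperature display to the counter camera

TASK

For the food-safety record, unclip the temperature display (the tall unit with the oblong screen and a stubby sensor on its top) from the charging rail by pulling it straight up past its spring catch, and hold it up in the air in front of the counter camera: upright, its screen facing square on to the lens, centred on the line along which the tilted camera looks, about 15 cm from the lens. Finish while still holding it there, steady; leave the other two units clipped in, and do not shift the camera or knock the other things on the counter.

Things in the scene. Friction and masses are not known exactly. Their poses are not given: they have to be found in the camera images.
- therm_center (a point): Centre, 55 mm above the underside, of the loose temperature display (0.1 to 0.2 kg): upright grey block 44 wide (y) x 22 thick (x) x 110 mm tall (z up), dark oblong screen on its +x face, steel stub 8 x 12 mm on top. Stands in any of the rail's 3 places, underside 30 mm above the counter. Grip its two narrow sides (44 mm apart), free over the upper 75 mm with 35 mm of room beside each.
- therm_screen (a point): Middle of the display's screen: on the front face, 12 mm ahead (+x) of and 21 mm above therm_center. Axes as the display's: x out of the screen, z up along the display.
- rail: Fixed rail, black base 92 x 300 x 30 mm (x, y, z), origin under its middle. Places at y = -95, 0, 95 mm, x = 0; the feet stand on the base between cheeks 30 mm and a back strip (-x side) 35 mm high. Screens look along +x. A sprung roller before each foot holds a bead low on the unit: lifting straight up takes about 8 N (up to 12) over the first 8 mm, then little; clear of the rail after 40 mm.
- timer_center (a point): Kitchen timer, a loose unit clipped in another place of the rail, to be left there: grey round dial 62 mm across, 22 mm thick, on a 44 mm wide foot, top 104 mm above its underside. This point lies 55 mm above its underside.
- callpad_center (a point): Call pad, a loose unit clipped in the third place of the rail, to be left there: grey block 44 x 22 x 70 mm with one round white key. This point lies at its centre.
- lens (a point): Centre of the camera's lens glass. The camera, a black box 74 wide, 46 mm high, is on a 16 mm post (86 mm behind the lens when level, top 377 mm up) with a foot 110 mm across. It looks along this frame's -x; y is level, z is up in its picture. It looks down at a slant (camera_tilt): a thing shown square on and upright has z along this z and its face looking along this +x, so it leans back.
- camera_tilt (a joint): How far the camera looks down below level, rad (0 = level); stiff, set before the start, not to be changed.
- camera_height (a joint): Height of the camera's tilt axis above its lowest setting of 275 mm over the counter, m; stiff, not to be changed.
- ramekin: Loose small steel cup, 64 mm across, 42 mm high. Origin under its middle.
- canister: Loose steel canister, 90 mm across, 110 mm high, open on top. Origin under its middle.
- syrup: Loose amber glass bottle, 60 mm across, 150 mm high. Origin under its middle.
- spoon: Loose steel spoon lying on the counter, 170 mm long along its x.
- saucer: Loose white saucer, 130 mm across, 16 mm high. Origin under its middle.

How it is judged:
By the outcome, as a careful person would: the job done as asked, in the order asked, and still so for the second after the job is handed in, while the arm keeps its last pose, push and grip.
It also fails if it takes over 38 s, if anything falls off the work surface, if the arm or the gripper's body presses on something with over 40 N, if the wrist force passes 120 N, or if a joint passes its speed limit or range.

ROBOT

A 7-joint arm with a two-finger parallel gripper is mounted at the origin on the work surface. World frame = base frame: x ahead of the robot, y to its left, z up, the work surface at z = 0. Lengths are in m, angles in rad, forces in N, time in s.
With the tool pointing down it reaches from about 0.4 to 0.85 m from the base axis. Payload 4.4 kg.
Tool frame: the origin (TCP) lies at the very end of the fingers, on their centre line; the grasp point (between the pads) lies 19 mm behind it (manip.pinch_z is the distance from the TCP to the grasp point, in m); y points along the fingers, x is the direction in which the jaws open and shut, and the axes are right-handed (so a half turn about y gives the same grasp; the last joint's range is limited). The gripper opens to 94 mm and grips with 3 to 60 N. Pads are 16 mm wide; open, the fingers measure 119 mm over their backs; the gripper's body (75 mm by 177 mm) begins 78 mm behind the grasp point.
Start: joints at [1.224, 0.628, 0.038, 1.517, -0.027, 0.996, -0.02], TCP at [0.18, -0.625, 0.205] pointing down, gripper open.
Joint ranges: [-3.06, 3.06], [-0.37, 2.12], [-1.25, 1.32], [0.18, 2.47], [-1.1, 4.24], [0.23, 1.98], [-2.94, 2.94]. Speed limits (rad/s): [2.57, 2.57, 3.14, 3.14, 3.14, 3.14, 3.14].

INTERFACE

Orientations are given as a unit quaternion [x, y, z, w].
In Python, from plant import manip, capture, nets gives the robot as it stands.
- The arm moves only by the tool play_rows, never from a script. Its argument "rows" is a list of rows, each a list of 3 entries, a list of its own where there are three numbers: the opening in per cent of the stroke, from 0 (shut) to 100 (fully open), then the shift along the tool's x, y, z in mm, then the turn about the tool's y in degrees. A call has 1 to 5 rows; each row shifts and turns the commanded pose from where the row before left it, along the tool's axes as they then stand; what a row does not reach is not made up. A row lasts 1/10 s, in which the tool goes at most 50 mm and 8.59 degrees, less where a joint would pass 70% of its speed; a pose out of reach is approached as far as the arm can. A call with a gripper value outside its range is refused whole. The fingers move at their own pace and stop on an object; "force" is the grip in N (left out, the last holds). Time passes only in rows, so rows that do not move let the fingers close. It gives the time, the measured TCP pose, the force and the opening at its end, in the units of the state.
- manip.read_state(): the state, without advancing time (a new reading comes with each control period).
- capture(name): name is "scene" or "top" or "wrist"; returns a dict with "img" (420x560x3 uint8, red, green, blue), "intrinsics" (3x3 intrinsics, pixels), "world_to_cam" (4x4, takes a point from world to camera coordinates). Camera axes: x right, y down, z forward; pixel columns grow to the right and rows downward; lengths in m; the calibration is good to about 2 mm. A picture is of the moment at which its call begins. There is no depth.
- manip.close_job(): hands the job in, once; it reports no verdict.
Trained networks look in a picture, given as the dict that the camera call returned (one of the last four; its "shot" number tells which), for a name from the list of things; names that differ only in an ending like _2 or _b are one class to them, and where a whole thing is asked for, a point or a joint stands for the part that bears it (a point fixed in the world has none). Each returns a list of dicts, best first, with "confidence" (0 to 1); they miss things now and then, are a little off and sometimes report something else, mostly with a low value. They report only what shows in the picture. A call takes as long as a camera call.
- nets.regions_of(picture, query): "region" (420x560 bool, what is visible of it) and "rect" ([left, top, right, bottom] in pixels, round what is visible of it).
- nets.tip_of(picture, query): "pixel" ([column, row] in pixels: a listed point, or the origin of a listed thing).
The state is a dict: "clock": time; "qpos": joint angles; "qvel": joint speeds; "joint_torque": joint torques, N m; "position": TCP position; "orientation": TCP orientation; "ft_force": force on the tool from outside, world axes, zero at the start; "torque": the same for the moment, N m; "grip_width": finger opening in m.
Only numpy, scipy, OpenCV 4.12 (cv2) and the standard library are available. Lean on these libraries where they do the work, as an engineer would, in place of code of your own. Each camera call takes 0.05 s, during which the arm holds its last target. There are 200 camera calls.

## Working session

There is one attempt and no reset: what is moved stays moved. The work goes in short steps, Python scripts to look and compute and a tool call to move; the robot and the scene stay as the last step left them, time stands still between calls to the robot, and variables do not carry over. Pictures are saved under pics/ and viewed, about 8 in all and at most 12, crops included, and the job is handed in when it is done.

Besides the shell and the picture viewer there is one more tool, called after "Emit:" in YAML: its name, and indented under it one key for each argument. play_rows: Moves the arm, as the interface text tells. Its arguments: {"type":"object","properties":{"rows":{"type":"array"},"force":{"type":"number"}},"required":["rows"]}

```bash
ls; mkdir -p pics; cat > h.py <<'E'
import numpy as np,cv2
from plant import manip,capture,nets
def ray(p,px):
    K=np.array(p["intrinsics"]);T=np.array(p["world_to_cam"]);R=T[:3,:3]
    d=R.T@np.linalg.inv(K)@np.array([px[0],px[1],1.]);return -R.T@T[:3,3],d/np.linalg.norm(d)
def atz(p,px,z):
    o,d=ray(p,px);return o+d*(z-o[2])/d[2]
def tri(rs):
    A=sum(np.eye(3)-np.outer(d,d) for o,d in rs);b=sum((np.eye(3)-np.outer(d,d))@o for o,d in rs)
    x=np.linalg.solve(A,b);return x,[float(np.linalg.norm(np.cross(x-o,d))) for o,d in rs]
def proj(p,X):
    K=np.array(p["intrinsics"]);T=np.array(p["world_to_cam"]);c=T[:3,:3]@X+T[:3,3];u=K@c;return u[:2]/u[2]
E
python3 - <<'E'
from h import *
np.set_printoptions(precision=4,suppress=True)
s=capture("scene");t=capture("top")
for n,p in(("s",s),("t",t)): cv2.imwrite(f"pics/{n}0.png",p["img"][:,:,::-1])
for q in["therm_center","therm_screen","timer_center","callpad_center","lens","rail","ramekin","canister","syrup","spoon","saucer"]:
    a=nets.tip_of(s,q);b=nets.tip_of(t,q)
    print(q,[(np.round(d["pixel"],1),round(d["confidence"],2)) for d in a[:2]],[(np.round(d["pixel"],1),round(d["confidence"],2)) for d in b[:2]],end=' ')
    if a and b: print(*tri([ray(s,a[0]["pixel"]),ray(t,b[0]["pixel"])]))
    else: print()
print(manip.read_state())
E
```

```text
pics
therm_center [(array([224.1, 236.9]), 0.87)] [(array([327.5, 238.2]), 0.53)] [ 0.5149 -0.0525  0.0799] [0.005320011595924745, 0.0053200115959247075]
therm_screen [(array([228.1, 235.4]), 0.81)] [(array([332.9, 233.9]), 0.68)] [ 0.5306 -0.0574  0.1006] [0.0028567327667513354, 0.0028567327667513714]
timer_center [(array([195.4, 246.1]), 0.76)] [(array([364.7, 247.4]), 0.7)] [ 0.4955 -0.1446  0.0893] [0.0004550015646691074, 0.00045500156466894817]
callpad_center [(array([164.6, 265.4]), 0.57), (array([225.3, 236.5]), 0.49)] [(array([397. , 257.2]), 0.59)] [ 0.4714 -0.2373  0.0569] [0.001560584204118991, 0.0015605842041192199]
lens [(array([342.5, 162.2]), 0.66)] [(array([191.2, 168.5]), 0.89)] [0.6603 0.2757 0.2703] [0.005099505788224216, 0.005099505788224346]
rail [(array([198. , 266.4]), 0.84), (array([275.7, 205.8]), 0.27)] [(array([358.1, 247.2]), 0.8), (array([277.1, 157. ]), 0.31)] [ 0.4947 -0.1461  0.003 ] [0.0019701455859566634, 0.001970145585956849]
ramekin [(array([276.1, 204.2]), 0.84)] [(array([398.8, 254.7]), 0.62), (array([234.1, 264.2]), 0.59)] [ 0.5806 -0.081   0.30
[... 353 characters left out ...]
69 ] [0.14192572224368996, 0.14192572224368996]
saucer [(array([241.1, 333.7]), 0.91)] [(array([373.3, 159.7]), 0.82)] [ 0.7533 -0.1888 -0.0034] [0.002285548012461384, 0.002285548012461176]
{'clock': 1.2, 'qpos': array([ 1.2242,  0.6284,  0.0385,  1.5174, -0.027 ,  0.9963, -0.02  ]), 'qvel': array([ 0.0003, -0.0023, -0.0001,  0.0006,  0.    , -0.0012, -0.    ]), 'joint_torque': array([ -0.0002, -54.9607,   1.1426, -18.6946,  -0.0525,   0.0158,
         0.    ]), 'position': array([ 0.1802, -0.6246,  0.2055]), 'orientation': array([ 0.5651, -0.4251,  0.4251, -0.565 ]), 'ft_force': array([0.4495, 0.7976, 0.3423]), 'torque': array([-0.0067,  0.0312, -0.0022]), 'grip_width': 0.09392773951710065}
```

View pics/s0.png

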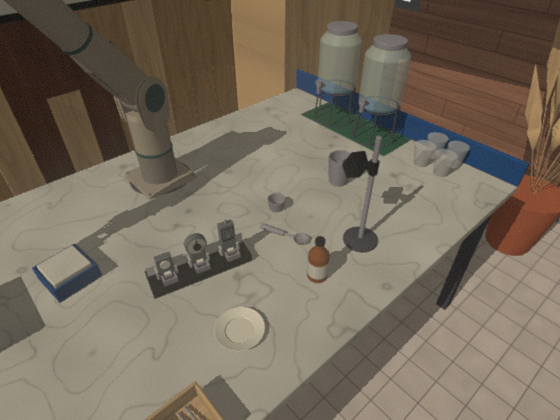

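View pics/t0.png

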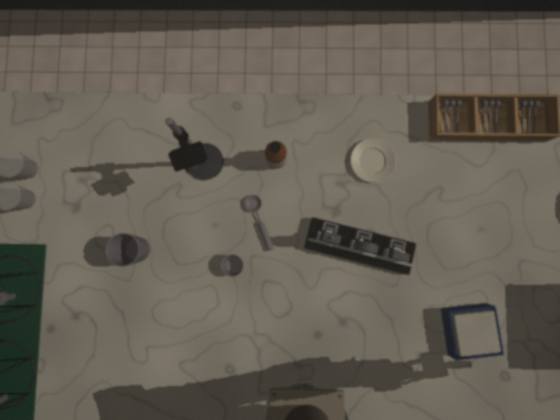

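```bash
python3 - <<'E'
from h import *
np.set_printoptions(precision=3,suppress=True)
s=capture("scene");t=capture("top")
for n,p in(("scene",s),("top",t)): print(n,ray(p,(280,210)),p["intrinsics"][0][0])
from scipy.spatial.transform import Rotation as R
print(R.from_quat(manip.read_state()["orientation"]).as_matrix())
for n,p in(("s",s),("t",t)):
  for q in ("lens","camera_tilt","camera_height"):
    for d in nets.regions_of(p,q)[:2]: print(n,q,d["rect"],round(d["confidence"],2),d["region"].sum())
    for d in nets.tip_of(p,q)[:2]: print(n,q,d["pixel"],round(d["confidence"],2))
E
```

```text
scene (array([ 1.24 , -0.487,  0.899]), array([-0.565,  0.505, -0.653])) 395.17354803519066
top (array([0.492, 0.075, 1.132]), array([ 0.094,  0.004, -0.996])) 391.5999237305869
[[ 0.277  0.     0.961]
 [-0.961  0.     0.277]
 [ 0.    -1.     0.   ]]
s lens [342.0, 149.3, 368.4, 178.8] 0.76 507
s lens [342.8, 162.1] 0.97
s camera_tilt [342.4, 150.3, 368.0, 175.5] 0.89 483Traceback (most recent call last):
  File "<stdin>", line 10, in <module>
ValueError: it knows: callpad_center, canister, lens, rail, ramekin, saucer, spoon, syrup, therm_center, therm_screen, timer_center
```

```bash
python3 - <<'E'
from h import *
s=cv2.imread("pics/s0.png");t=cv2.imread("pics/t0.png")
a=cv2.resize(s[125:255,325:415],None,fx=4.5,fy=4.5,interpolation=cv2.INTER_CUBIC)
b=cv2.resize(t[105:185,155:235],None,fx=4.5,fy=4.5,interpolation=cv2.INTER_CUBIC)
b=cv2.convertScaleAbs(b,alpha=2.,beta=10);a=cv2.convertScaleAbs(a,alpha=1.6,beta=10)
o=np.zeros((600,800,3),np.uint8);o[:a.shape[0],:a.shape[1]]=a[:600];o[:b.shape[0],420:420+b.shape[1]]=b[:600]
cv2.imwrite("pics/c1.png",o)
w=capture("wrist");cv2.imwrite("pics/w0.png",w["img"][:,:,::-1]);print(ray(w,(280,210)),w["intrinsics"][0][0]);print(w["world_to_cam"])
E
```

```text
(array([ 0.25824101, -0.60154525,  0.38553765]), array([-0.27734183, -0.07314703, -0.95798279])) 309.28175236433543
[[ 0.27651397 -0.96100782 -0.0019963  -0.64872729]
 [-0.92074312 -0.26552234  0.28588459 -0.03216934]
 [-0.27526739 -0.07721301 -0.95826198  0.39408429]
 [ 0.          0.          0.          1.        ]]
```

View pics/c1.png

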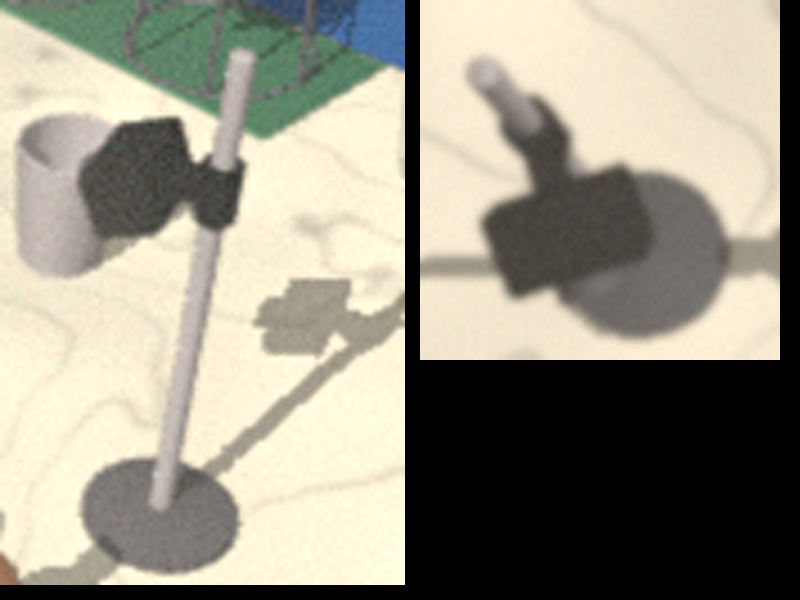

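Emit:
play_rows:
  rows:
    - [100, [-33, 0, 34], 0]
    - [100, [-33, 0, 34], 0]
    - [100, [-33, 0, 34], 0]
    - [100, [-33, 0, 34], 0]
    - [100, [-33, 0, 34], 0]

```text
clock: 2.0
position: [0.2986, -0.4173, 0.2057]
orientation: [-0.565, 0.425, -0.425, 0.565]
ft_force: [1.4, -0.6, -0.2]
grip_width: 0.0941
```

Emit:
play_rows:
  rows:
    - [100, [-33, 0, 34], 0]
    - [100, [-33, 0, 34], 0]
    - [100, [-33, 0, 34], 0]
    - [100, [-33, 0, 34], 0]
    - [100, [-33, 0, 34], 0]

```text
clock: 2.5
position: [0.4163, -0.2116, 0.2058]
orientation: [-0.565, 0.425, -0.426, 0.565]
ft_force: [1.0, 0.0, -0.8]
grip_width: 0.0937
```

```bash
cat > fit.py <<'E'
from h import *
from scipy.optimize import minimize
from scipy.spatial.transform import Rotation as R
def mask(p,box):
    x0,y0,x1,y1=box;m=np.zeros((420,560),np.uint8)
    m[y0:y1,x0:x1]=(p["img"].max(2)[y0:y1,x0:x1]<(75 if p is s else 45))
    return m
E
python3 - <<'E'
from h import *
np.set_printoptions(precision=4,suppress=True)
st=manip.read_state();print(st["clock"],st["position"],st["ft_force"])
w=capture("wrist");cv2.imwrite("pics/w1.png",w["img"][:,:,::-1])
for q,z in(("therm_center",.085),("therm_screen",.106),("timer_center",.085),("callpad_center",.065),("rail",0)):
    for d in nets.tip_of(w,q)[:2]: print(q,d["pixel"],round(d["confidence"],2),atz(w,d["pixel"],z))
s=capture("scene");t=capture("top")
for p,r in((s,"sc"),(t,"top")):
    for d in nets.regions_of(p,"lens")[:1]:
        m=d["region"].astype(np.uint8);print(r,d["rect"],m.sum(),p["img"].max(2)[d["region"]].mean())
E
```

```text
2.5 [ 0.4163 -0.2116  0.2058] [ 1.0153  0.0202 -0.7977]
therm_center [135.1, 47.1] 0.92 [ 0.5157 -0.0483  0.085 ]
therm_screen [129.3, 30.4] 0.7 [ 0.525  -0.0518  0.106 ]
timer_center [233.5, 103.0] 0.94 [ 0.4944 -0.1422  0.085 ]
timer_center [134.4, 45.9] 0.5 [ 0.5165 -0.0475  0.085 ]
callpad_center [319.0, 152.0] 0.86 [ 0.4723 -0.2346  0.065 ]
rail [243.8, 103.8] 0.89 [ 0.4969 -0.141   0.    ]
sc [339.5, 149.5, 367.7, 179.8] 512 46.982421875
top [166.7, 141.6, 205.9, 167.9] 836 39.59928229665072
```

Emit:
play_rows:
  rows:
    - [100, [-33, 0, 36], 0]
    - [100, [-32, 0, 35], 0]
    - [100, [-32, 0, 35], 0]
    - [100, [-32, 0, 35], 0]
    - [100, [0, 0, 0], 7.3]

```text
clock: 3.5
position: [0.5185, -0.0437, 0.2054]
orientation: [-0.536, 0.459, -0.459, 0.54]
ft_force: [0.1, -0.4, -0.9]
grip_width: 0.0944
```

Emit:
play_rows:
  rows:
    - [100, [0, 0, 0], 7.3]
    - [100, [0, 0, 0], 7.3]
    - [100, [0, 0, 0], 7.3]
    - [100, [0, 0, 0], 0]
    - [100, [0, 0, 0], 0]

```text
clock: 4.0
position: [0.515, -0.0508, 0.2054]
orientation: [0.44, -0.553, 0.553, -0.44]
ft_force: [-0.5, -0.8, 0.2]
grip_width: 0.0942
```

```bash
python3 - <<'E'
from h import *
from scipy.spatial.transform import Rotation as R
np.set_printoptions(precision=4,suppress=True)
st=manip.read_state();print(st["clock"],st["position"],st["ft_force"],st["qpos"])
M=R.from_quat(st["orientation"]).as_matrix();print(M)
w=capture("wrist");cv2.imwrite("pics/w2.png",w["img"][:,:,::-1])
for q,z in(("therm_center",.085),("therm_screen",.106),("timer_center",.085)):
    for d in nets.tip_of(w,q)[:2]: 
        P=atz(w,d["pixel"],z);print(q,d["pixel"],round(d["confidence"],2),P,"tool",M.T@(P-st["position"]))
for d in nets.tip_of(w,"lens"): print(d["pixel"],d["confidence"])
print(proj(w,np.array([.516,-.049,.14])))
E
```

```text
4.0 [ 0.515  -0.0508  0.2054] [-0.5151 -0.7528  0.2446] [-0.0337  0.4413  0.1106  1.8859 -0.0643  0.8179 -1.6873]
[[-0.2249 -0.0002  0.9744]
 [-0.9744 -0.0002 -0.2249]
 [ 0.0002 -1.     -0.0001]]
therm_center [279.4, 199.8] 0.7 [ 0.5173 -0.0494  0.085 ] tool [-0.0019  0.1204  0.0019]
therm_screen [275.8, 197.5] 0.55 [ 0.5256 -0.048   0.106 ] tool [-0.0051  0.0994  0.0097]
timer_center [373.7, 202.8] 0.75 [ 0.4929 -0.1412  0.085 ] tool [ 0.0931  0.1205 -0.0012]
[278.8083 218.222 ]
```

View pics/w2.png

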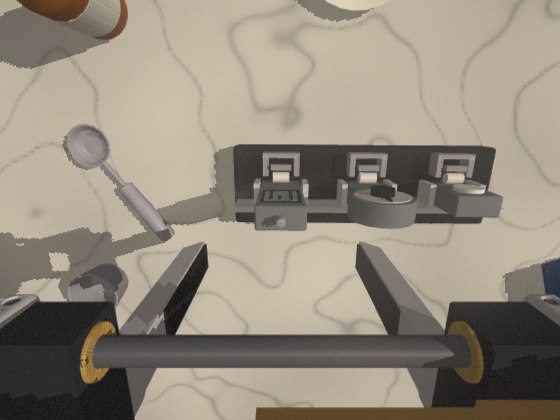

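Emit:
play_rows:
  rows:
    - [70, [-1, 0, 1], 0]
    - [70, [0, 25, 0], 0]
    - [70, [0, 35, 0], 0]
    - [70, [0, 30, 0], 0]
    - [70, [0, 24, 0], 0]

```text
clock: 4.75
position: [0.516, -0.0493, 0.09]
orientation: [-0.44, 0.554, -0.553, 0.44]
ft_force: [-0.3, 0.1, 0.0]
grip_width: 0.066
```

Emit:
play_rows:
  rows:
    - [70, [0, 0, 0], 0]
    - [40, [0, 0, 0], 0]
    - [30, [0, 0, 0], 0]
    - [30, [0, 0, 0], 0]
    - [30, [0, 0, 0], 0]
  force: 40

```text
clock: 5.25
position: [0.5174, -0.0496, 0.0928]
orientation: [0.439, -0.553, 0.554, -0.44]
ft_force: [-0.0, 0.1, 5.6]
grip_width: 0.0439
```

Emit:
play_rows:
  rows:
    - [30, [0, -6, 0], 0]
    - [30, [0, -8, 0], 0]
    - [30, [0, -12, 0], 0]
    - [30, [0, -15, 0], 0]
    - [30, [0, -15, 0], 0]

```text
clock: 5.75
position: [0.5156, -0.0494, 0.1489]
orientation: [-0.44, 0.554, -0.553, 0.439]
ft_force: [0.5, -0.4, -0.9]
grip_width: 0.0439
```

Emit:
play_rows:
  rows:
    - [30, [0, -15, 0], 0]
    - [30, [0, -20, 0], 0]
    - [30, [0, -20, 0], 0]
    - [30, [0, 0, 0], 0]
    - [30, [0, 0, 0], 0]

```text
clock: 6.25
position: [0.5158, -0.0494, 0.2029]
orientation: [-0.44, 0.554, -0.554, 0.44]
ft_force: [0.3, 0.1, -0.3]
grip_width: 0.0438
```

```bash
python3 - <<'E'
from h import *
np.set_printoptions(precision=4,suppress=True)
st=manip.read_state();print(st["clock"],st["position"],st["ft_force"],st["grip_width"])
w=capture("wrist");s=capture("scene");t=capture("top");np.savez("shots.npz",s=s["img"],t=t["img"],Ks=s["intrinsics"],Ts=s["world_to_cam"],Kt=t["intrinsics"],Tt=t["world_to_cam"])
for q in("therm_center","therm_screen"):
    r=[]
    for p in (w,s,t):
        d=nets.tip_of(p,q)
        if d: r.append(ray(p,d[0]["pixel"]));print(d[0]["pixel"],d[0]["confidence"])
    print(q,*tri(r))
a=w["img"][:,:,::-1];b=cv2.resize(s["img"][130:260,140:260,::-1],(388,420),interpolation=cv2.INTER_CUBIC)
cv2.imwrite("pics/w3.png",np.hstack([a[:,90:490],b]))
E
```

```text
6.25 [ 0.5158 -0.0494  0.2029] [ 0.2719  0.135  -0.2771] 0.043812947788301505
[281.2, 250.0] 0.75
[224.7, 209.4] 0.57
therm_center [ 0.5085 -0.0451  0.1788] [0.00307258604541664, 0.003072586045416679]
[280.0, 244.9] 0.97
[226.2, 204.5] 0.77
therm_screen [ 0.5248 -0.0483  0.2086] [0.0029426958826302765, 0.0029426958826303546]
```

View pics/w3.png

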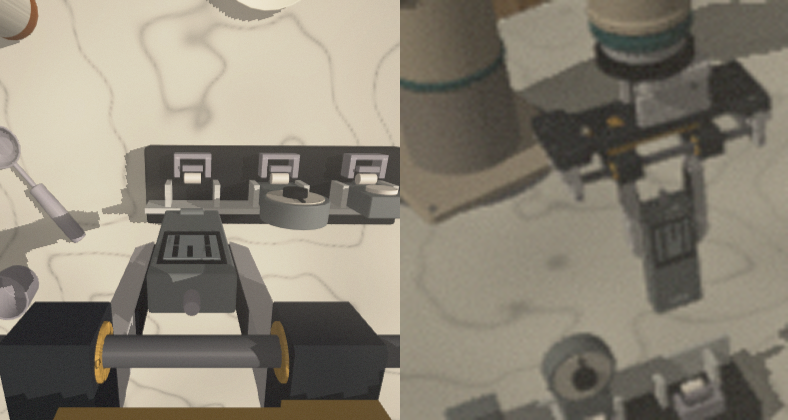

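```bash
cat > fit.py <<'E'
from h import *
from scipy.optimize import minimize
np.set_printoptions(precision=4,suppress=True)
z=np.load("shots.npz")
P=[dict(img=z["s"],intrinsics=z["Ks"],world_to_cam=z["Ts"]),dict(img=z["t"],intrinsics=z["Kt"],world_to_cam=z["Tt"])]
print("foot",atz(P[0],(360.6,239.4),.005),atz(P[1],(204.8,161.7),.005))
foot=(atz(P[0],(360.6,239.4),.005)+atz(P[1],(204.8,161.7),.005))/2
U=6
def prep(p,b,th):
    x0,y0,x1,y1=b;g=cv2.resize(p["img"].max(2)[y0:y1,x0:x1],None,fx=U,fy=U,interpolation=cv2.INTER_CUBIC)
    m=(g<th).astype(np.uint8);o=cv2.morphologyEx(m,cv2.MORPH_OPEN,cv2.getStructuringElement(cv2.MORPH_ELLIPSE,(13*U,13*U)))
    n,l,st,c=cv2.connectedComponentsWithStats(o);k=1+np.argmax(st[1:,4]);o=(l==k).astype(np.uint8)
    care=~((m>0)&(o==0));return o,care,b
import sys
Q=[prep(P[0],(325,135,385,195),75),prep(P[1],(150,125,225,185),58)]
for q in Q: print(q[0].sum()/U/U,(~q[1]).sum()/U/U)
def frame(v):
    x,y,yaw,t,H,D=v;f=np.array([np.cos(yaw)*np.cos(t),np.sin(yaw)*np.cos(t),np.sin(t)]) # +x lens axis
    yy=np.array([-np.sin(yaw),np.cos(yaw),0]);zz=np.cross(f,yy);ax=np.array([x,y,H])
    return ax-.086*f,f,yy,zz
def cost(v):
    L,f,yy,zz=frame(v);c=0
    C=[L+a*f+b*yy+d*zz for a in(0.0,v[5]) for b in(-.037,.037) for d in(-.023,.023)]
    for p,(o,care,b) in zip(P,Q):
        uv=np.array([(proj(p,X)-b[:2]+.5)*U-.5 for X in C]).astype(np.float32)
        m=np.zeros_like(o);cv2.fillConvexPoly(m,(cv2.convexHull(uv)*16).round().astype(np.int32),1,shift=4)
        c+=((m!=o)&care).sum()/o.sum()
    c+=.0005*(sum((np.array(v[:2])-foot[:2])**2)/.003**2)
    return c
best=None
for yaw in(.1,.3,.45):
  for t in(.15,.35,.55):
    for D in (.045,.06):
      v0=np.array([foot[0],foot[1],yaw,t,.27+.086*np.sin(t),D])
      sim=np.vstack([v0]+[v0+e for e in np.diag([.006,.006,.08,.1,.015,.01])])
      r=minimize(cost,v0,method="Nelder-Mead",options=dict(initial_simplex=sim,maxiter=500,xatol=1e-4,fatol=1e-5))
      L,f,_,_=frame(r.x);print(round(r.fun,4),r.x,L)
      if best is None or r.fun<best.fun: best=r
L,f,yy,zz=frame(best.x);print("lens",L,"axis",f)
print([proj(p,L) for p in P])
E
python3 fit.py
```

```text
foot [0.7439 0.301  0.005 ] [0.7375 0.3034 0.005 ]
524.5555555555555 345.77777777777777
1356.5 171.2777777777778
0.5899 [0.754  0.2971 0.2145 0.1138 0.2803 0.0435] [0.6705 0.2789 0.2706]
0.5258 [0.7472 0.2991 0.2758 0.5286 0.309  0.0383] [0.6758 0.2789 0.2657]
0.5372 [0.7497 0.2976 0.2504 0.4645 0.3043 0.0395] [0.6752 0.2785 0.2658]
0.5483 [0.7486 0.2954 0.219  0.4524 0.3022 0.0411] [0.6731 0.2786 0.2646]
0.5278 [0.7463 0.2977 0.26   0.5718 0.3112 0.0382] [0.6764 0.2791 0.2646]
0.5391 [0.7429 0.297  0.2453 0.6216 0.3119 0.0397] [0.6751 0.28   0.2618]
0.5828 [0.7506 0.3028 0.2979 0.1518 0.2811 0.044 ] [0.6693 0.2778 0.2681]
0.5806 [0.7516 0.3024 0.2943 0.1918 0.2855 0.0434] [0.6708 0.2779 0.2691]
0.5302 [0.749  0.2992 0.2818 0.4726 0.3049 0.0396] [0.6754 0.2779 0.2657]
0.5235 [0.7458 0.3013 0.3093 0.5151 0.3064 0.0406] [0.6745 0.2785 0.264 ]
0.5326 [0.7404 0.302  0.3454 0.6164 0.3118 0.0413] [0.6743 0.2782 0.2621]
0.5517 [0.7371 0.3032 0.3866 0.685  0.3152 0.0409] [0.6754 0.2781 0.2608]
0.5804 [0.7506 0.3042 0.3201 0.1952 0.2853 0.0435] [0.6705 0.2776 0.2686]
0.5793 [0.7507 0.3038 0.3247 0.2144 0.287  0.0434] [0.6711 0.277  0.2687]
0.5238 [0.7466 0.3013 0.3028 0.4883 0.3044 0.0407] [0.6741 0.2786 0.2641]
0.5245 [0.7437 0.302  0.3265 0.557  0.3084 0.0408] [0.6745 0.2786 0.2629]
0.551 [0.7377 0.3049 0.391  0.6469 0.3122 0.0416] [0.6743 0.2787 0.2603]
0.5256 [0.7435 0.3011 0.3146 0.5493 0.3072 0.0411] [0.6738 0.2784 0.2623]
lens [0.6745 0.2785 0.264 ] axis [0.8289 0.2649 0.4926]
[array([348.4817, 165.317 ]), array([192.5724, 164.4067])]
```

```bash
python3 - <<'E'
import numpy as np
z=np.load("shots.npz");t=z["t"].max(2);s=z["s"].max(2)
print(t[150:166:5,180:196:4],t[164:172:3,208:216:3],t[140:144,180:184],s[155:175:6,346:366:5])
E
sed -i 's/,58)\]/,50)]/; s/for yaw in(.1,.3,.45)/for yaw in(.2,.35)/; s/for t in(.15,.35,.55)/for t in(.2,.5)/' fit.py
cat >> fit.py <<'E'
v=best.x;C=[L+a*f+b*yy+d*zz for a in(0.0,v[5]) for b in(-.037,.037) for d in(-.023,.023)]
ims=[]
for p,(o,care,b) in zip(P,Q):
    x0,y0,x1,y1=b;g=cv2.resize(p["img"][y0:y1,x0:x1,::-1],None,fx=U,fy=U,interpolation=cv2.INTER_CUBIC);g=cv2.convertScaleAbs(g,alpha=1.8)
    uv=np.array([(proj(p,X)-b[:2]+.5)*U-.5 for X in C]).astype(np.float32)
    cv2.polylines(g,[cv2.convexHull(uv).astype(int)],True,(0,0,255));cv2.drawContours(g,cv2.findContours(o,0,2)[0],-1,(0,255,0));
    ims.append(cv2.copyMakeBorder(g,0,max(0,380-g.shape[0]),0,0,0))
cv2.imwrite("pics/fit.png",np.hstack([i[:380] for i in ims]))
E
python3 fit.py
```

```text
[[34 33 36 35]
 [33 35 34 34]
 [32 32 36 33]
 [34 33 33 36]] [[56 55 53]
 [54 55 56]
 [56 55 56]] [[34 33 35 34]
 [36 35 32 35]
 [38 34 34 34]
 [41 36 34 33]] [[76 33 41 39]
 [43 38 40 32]
 [40 46 44 35]
 [47 46 41 43]]
foot [0.7439 0.301  0.005 ] [0.7375 0.3034 0.005 ]
524.5555555555555 345.77777777777777
732.5277777777778 160.66666666666666
0.231 [0.7527 0.3016 0.2599 0.1877 0.2847 0.0419] [0.6711 0.2799 0.2686]
0.2293 [0.7507 0.3014 0.2726 0.2827 0.2916 0.0433] [0.6711 0.2791 0.2676]
0.1681 [0.7479 0.3015 0.292  0.4899 0.3053 0.0387] [0.6753 0.2797 0.2648]
0.1767 [0.7464 0.302  0.2967 0.5506 0.309  0.0374] [0.6763 0.2805 0.264 ]
0.2202 [0.7508 0.3034 0.2947 0.2304 0.2875 0.0429] [0.6707 0.2791 0.2679]
0.2151 [0.7497 0.3053 0.3275 0.2408 0.2881 0.0436] [0.6706 0.2784 0.2676]
0.1772 [0.7456 0.3054 0.3586 0.4727 0.304  0.0406] [0.6739 0.2786 0.2648]
0.1847 [0.7456 0.3062 0.3661 0.4684 0.3048 0.0402] [0.674  0.2787 0.2659]
lens [0.6753 0.2797 0.2648] axis [0.845  0.254  0.4706]
[array([349.0069, 165.0427]), array([191.9766, 163.9825])]
```

View pics/fit.png

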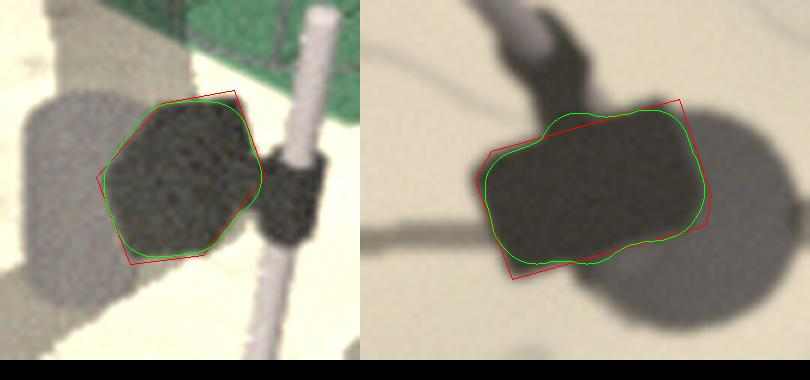

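```bash
python3 - <<'E'
import re
s=open("fit.py").read()
s=s.replace('U=6\n','''U=6
print("posttop",atz(P[0],(378.8,136.6),.377),atz(P[1],(169.2,120.1),.377))
''',1)
s=s.replace("x,y,yaw,t,H,D=v","x,y,yaw,t,H,D,F=v").replace("ax-.086*f","ax-F*f").replace(".27+.086*np.sin(t),D]",".27+.086*np.sin(t),D,.08]").replace(".015,.01]",".015,.01,.005]").replace("maxiter=500","maxiter=900").replace("/.003**2","/.001**2")
s=s.replace("(13*U,13*U)","(9*U,9*U)")
s=s.replace("foot=(atz(P[0],(360.6,239.4),.005)+atz(P[1],(204.8,161.7),.005))/2","foot=(atz(P[0],(360.6,239.4),.005)+atz(P[1],(204.8,161.7),.005)+atz(P[0],(378.8,136.6),.377)+atz(P[1],(169.2,120.1),.377))/4")
s+='''
Lg=L+(v[6]-.086)*f;print("lens86",Lg,[proj(p,Lg) for p in P])
'''
open("fit2.py","w").write(s)
E
python3 fit2.py
python3 - <<'E'
from h import *
np.set_printoptions(precision=4,suppress=True)
w=cv2.imread("pics/w3.png")
p=capture("wrist")
from scipy.spatial.transform import Rotation as R
st=manip.read_state();M=R.from_quat(st["orientation"]).as_matrix()
for slip in(0,.008,.016):
  for th in(0,.1,-.1):
    g=st["position"]-M[:,1]*.019
    zx=np.cos(th)*M[:,2]+np.sin(th)*np.array([0,0,1]);zz=-np.sin(th)*M[:,2]+np.cos(th)*np.array([0,0,1])
    f=lambda x,h:(proj(p,g+zx*x+zz*(h-.08+slip*-1))[1]).round(1)
    print(slip,th,"bottomfront",f(.011,0),"topfront",f(.011,.11),"stubtop",f(0,.122),"topback",f(-.011,.11))
g=cv2.resize(p["img"][195:330,230:335,::-1],None,fx=4.4,fy=4.4,interpolation=cv2.INTER_CUBIC);cv2.imwrite("pics/w4.png",g)
E
```

```text
foot [0.7439 0.301  0.005 ] [0.7375 0.3034 0.005 ]
posttop [0.7411 0.3003 0.377 ] [0.7397 0.3022 0.377 ]
655.8333333333334 215.69444444444446
759.5555555555555 133.94444444444443
0.362 [0.7367 0.3002 0.3227 0.4321 0.2955 0.0403 0.0728] [0.674  0.2793 0.2651]
0.3575 [0.7397 0.3019 0.338  0.4209 0.297  0.0409 0.0768] [0.6736 0.2786 0.2656]
0.3608 [0.7425 0.2999 0.2795 0.5417 0.3054 0.0373 0.0803] [0.6763 0.2809 0.264 ]
0.3648 [0.7451 0.3004 0.2827 0.4802 0.3036 0.0393 0.0823] [0.6749 0.28   0.2656]
0.3963 [0.7421 0.3031 0.3415 0.2526 0.2869 0.0439 0.0783] [0.6707 0.2777 0.2673]
0.351 [0.7405 0.3011 0.3164 0.4674 0.2994 0.0393 0.0775] [0.6747 0.2796 0.2644]
0.3677 [0.7424 0.3024 0.3268 0.5457 0.3073 0.0381 0.0826] [0.6756 0.2798 0.2644]
0.3892 [0.7421 0.3042 0.3592 0.5877 0.3102 0.0377 0.0845] [0.6763 0.2795 0.2634]
lens [0.6747 0.2796 0.2644] axis [0.8484 0.2778 0.4505]
[array([348.8283, 165.0783]), array([192.0354, 164.2545])]
lens86 [0.6675 0.2773 0.2606] [array([346.1986, 165.4395]), array([193.3279, 167.7412])]
0 0 bottomfront 207.6 topfront 273.2 stubtop 308.6 topback 313.5
0 0.1 bottomfront 198.6 topfront 280.0 stubtop 316.4 topback 317.0
0 -0.1 bottomfront 216.8 topfront 266.3 stubtop 300.1 topback 309.2
0.008 0 bottomfront 204.9 topfront 265.4 stubtop 298.4 topback 304.0
0.008 0.1 bottomfront 195.2 topfront 270.4 stubtop 304.5 topback 306.3
0.008 -0.1 bottomfront 214.7 topfront 260.4 stubtop 291.9 topback 301.3
0.016 0 bottomfront 202.4 topfront 258.3 stubtop 289.3 topback 295.5
0.016 0.1 bottomfront 192.0 topfront 261.8 stubtop 293.8 topback 296.4
0.016 -0.1 bottomfront 212.8 topfront 255.0 stubtop 284.5 topback 294.1
```

View pics/w4.png

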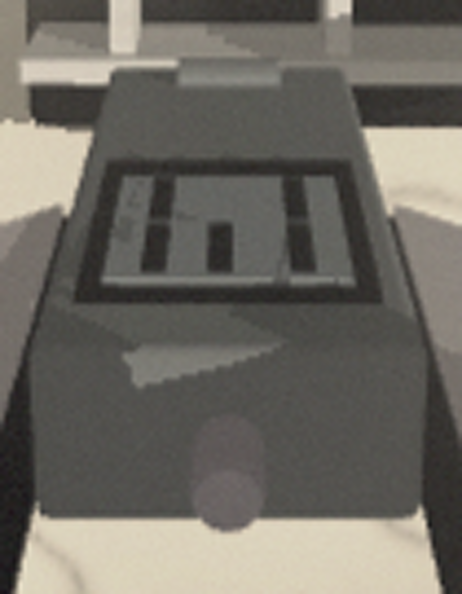

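Emit:
play_rows:
  rows:
    - [30, [-35, -30, 3], 0]
    - [30, [-42, -25, 3], 0]
    - [30, [-42, -25, 4], 0]
    - [30, [-42, -25, 4], 0]
    - [30, [-42, -22, 4], 0]

```text
clock: 7.25
position: [0.5803, 0.1458, 0.331]
orientation: [0.439, -0.554, 0.554, -0.44]
ft_force: [2.4, -0.4, -1.4]
grip_width: 0.044
```

Emit:
play_rows:
  rows:
    - [30, [0, 0, 0], 0]
    - [30, [0, 0, 0], 0]

```text
clock: 7.45
position: [0.5798, 0.1452, 0.3293]
orientation: [0.44, -0.553, 0.553, -0.44]
ft_force: [0.4, -0.6, -1.2]
grip_width: 0.0441
```

```bash
python3 - <<'E'
from h import *
np.set_printoptions(precision=4,suppress=True)
st=manip.read_state();print(st["clock"],st["position"])
w=capture("wrist");np.savez("wv.npz",i=w["img"],K=w["intrinsics"],T=w["world_to_cam"])
for d in nets.tip_of(w,"lens"): print(d["pixel"],d["confidence"])
cv2.imwrite("pics/w5.png",w["img"][:,:,::-1]); print(proj(w,np.array([.6675,.2773,.2606])))
E
```

```text
7.45 [0.5798 0.1452 0.3293]
[96.6, 164.2] 0.76
[461.3, 178.1] 0.65
[ 94.3325 150.9915]
```

View pics/w5.png

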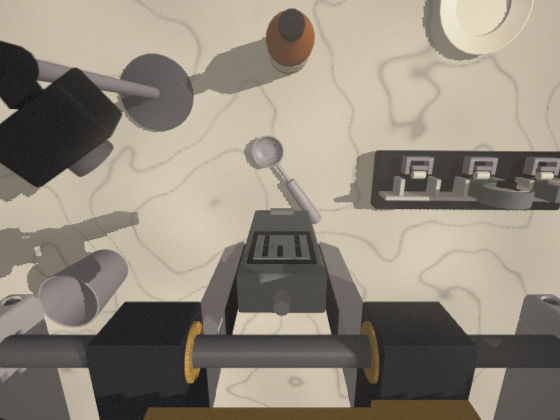

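```bash
python3 - <<'E'
s=open("fit2.py").read()
s=s.replace("U=6\n","w=np.load('wv.npz');P.append(dict(img=w['i'],intrinsics=w['K'],world_to_cam=w['T']))\nU=6\n",1)
i=w=None
s=s.replace(",50)]",",48),prep(P[2],(0,55,135,195),30)]")
s=s.replace("(9*U,9*U)","(k*U,k*U)").replace("def prep(p,b,th):","def prep(p,b,th,k=9):").replace("195),30)","195),30,25)")
s=s.replace("    return c\n","""    Lg=L+(v[6]-.086)*f
    for p,px in zip(P,[(342.6,162.1),(191.2,168.5),(96.6,164.2)]): c+=.003*sum((proj(p,Lg)-px)**2)/(16 if p is P[2] else 4)
    return c
""")
s=s.replace('print("posttop"','LN=tri([ray(p,q) for p,q in zip(P,[(342.6,162.1),(191.2,168.5),(96.6,164.2)])]);print("lensnet",LN,tri([ray(P[1],(191.2,168.5)),ray(P[2],(96.6,164.2))]))\nprint("posttop"')
s=s.replace("for D in (.045,.06)","for D in (.04,)")
s=s.replace("np.hstack([i[:380] for i in ims])","cv2.resize(np.hstack([cv2.copyMakeBorder(i,0,840-i.shape[0],0,0,0) for i in ims]),None,fx=.48,fy=.48,interpolation=cv2.INTER_AREA)")
s=s.replace("fit.png","fit3.png")
open("fit3.py","w").write(s)
import numpy as np
print(np.load('wv.npz')['i'].max(2)[60:200:12,0:130:10])
E
python3 fit3.py
```

```text
[[ 32  36  32  38 142 194 199 201 200 200 202 199 202]
 [ 27  37  36  34 115 128 135  42  48 150 196 200 196]
 [ 35  37  34  37 170 121  46  42  45  47 127 136 145]
 [ 62  31  36  26  38  37  38  47  39  45  50 200 109]
 [200  66  21  28  38  35  40  38  44  39  49  47 127]
 [197  31  28  39  38  38  37  29  41  44  48  57 179]
 [ 30  37  31  37  38  34  34  37  42  45  51  60 195]
 [ 38  36  33  33  35  36  35  38  40  54  80  91 197]
 [ 34  33  31  36  35  34  36  43  51  95 106 197 185]
 [125  37  34  30  35  28  39  63  85  99 196 172 202]
 [122 125 127  37  38 142 200 198 196 198 195 196 203]
 [124 123 125 127 200 198 199 197 198 194 197 199 199]]
foot [0.7439 0.301  0.005 ] [0.7375 0.3034 0.005 ]
lensnet (array([0.6592, 0.2756, 0.2697]), [0.0038324020703314403, 0.006073270061652505, 0.0023095202217340784]) (array([0.6608, 0.2784, 0.2669]), [0.0041138714299587, 0.004113871429958751])
posttop [0.7411 0.3003 0.377 ] [0.7397 0.3022 0.377 ]Traceback (most recent call last):
  File "fit3.py", line 18, in <module>
    Q=[prep(P[0],(325,135,385,195),75),prep(P[1],(150,125,225,185),48),prep(P[2],(0,55,135,195),30,25)]
                                                                       ~~~~^^^^^^^^^^^^^^^^^^^^^^^^^^^
  File "fit3.py", line 15, in prep
    n,l,st,c=cv2.connectedComponentsWithStats(o);k=1+np.argmax(st[1:,4]);o=(l==k).astype(np.uint8)
                                                     ~~~~~~~~~^^^^^^^^^^
    return _wrapfunc(a, 'argmax', axis=axis, out=out, **kwds)
    return bound(*args, **kwds)
ValueError: attempt to get argmax of an empty sequence
```

```bash
sed -i 's/195),30,25)/195),68,25)/' fit3.py; python3 fit3.py | tail -12
```

```text
lensnet (array([0.6592, 0.2756, 0.2697]), [0.0038324020703314403, 0.006073270061652505, 0.0023095202217340784]) (array([0.6608, 0.2784, 0.2669]), [0.0041138714299587, 0.004113871429958751])
posttop [0.7411 0.3003 0.377 ] [0.7397 0.3022 0.377 ]
655.8333333333334 215.69444444444446
739.1388888888888 123.22222222222223
10338.583333333334 112.52777777777777
0.6539 [0.736  0.3018 0.3227 0.3734 0.2936 0.0425 0.073 ] [0.6716 0.2803 0.267 ]
0.6618 [0.7386 0.3029 0.3377 0.4758 0.3013 0.0403 0.0775] [0.6736 0.2801 0.2658]
0.6972 [0.7412 0.3049 0.3462 0.2327 0.2859 0.044  0.0783] [0.6695 0.2791 0.2679]
0.6588 [0.7405 0.3033 0.337  0.4027 0.2977 0.0422 0.0786] [0.6722 0.2794 0.2669]
lens [0.6716 0.2803 0.267 ] axis [0.883  0.2953 0.3648]
[array([348.2356, 163.7804]), array([191.4346, 165.3875]), array([ 83.8695, 147.5257])]
lens86 [0.6601 0.2764 0.2622] [array([344.0846, 163.9811]), array([193.4072, 170.842 ]), array([ 97.8276, 160.1273])]
```

View pics/fit3.png

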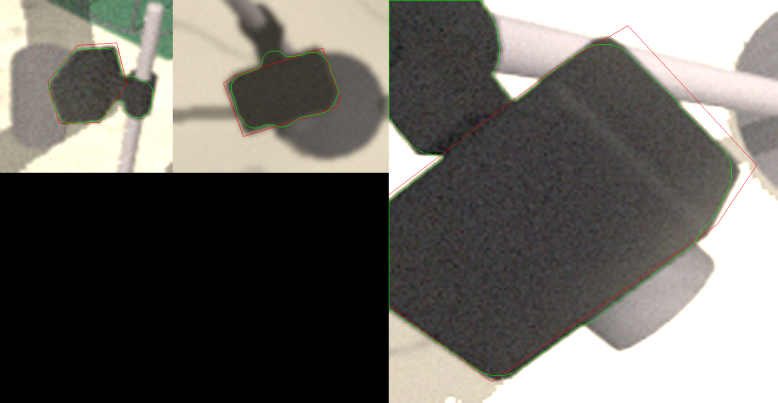

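```bash
python3 - <<'E'
s=open("fit3.py").read()
s=s.replace("195),75)","195),85,13)").replace("185),48)","185),46,13)").replace("195),68,25)]","195),68,13)]\nQ[2][1][:52*U,:42*U]=False;Q[0][1][:,(372-325)*U:]=False;Q[1][1][:(142-125)*U]=False\nQ[2][0][:52*U,:42*U]=0;Q[0][0][:,(372-325)*U:]=0;Q[1][0][:(142-125)*U]=0")
s=s.replace("x,y,yaw,t,H,D,F=v","x,y,yaw,t,H,D,F=v[:7]")
s=s.replace(",D,.08]",",D,.078]+[0]*6").replace(".01,.005]",".01,.005,.7,.7,.7,.7,1.5,1.5]").replace("maxiter=900","maxiter=3000,adaptive=True")
s=s.replace("for p,(o,care,b) in zip(P,Q):\n        uv=np.array([(proj(p,X)-b[:2]+.5)","for j,(p,(o,care,b)) in enumerate(zip(P,Q)):\n        e=np.array(v[7+2*j:9+2*j]);c+=.002*sum(e**2)/(4 if j==2 else .6)\n        uv=np.array([(proj(p,X)+e-b[:2]+.5)")
s=s.replace("for p,(o,care,b) in zip(P,Q):\n    x0","for j,(p,(o,care,b)) in enumerate(zip(P,Q)):\n    x0").replace("    uv=np.array([(proj(p,X)-b","    uv=np.array([(proj(p,X)+v[7+2*j:9+2*j]-b")
s=s.replace("fit3.png","fit4.png")
open("fit4.py","w").write(s)
E
python3 fit4.py | tail -8
```

```text
0.7939 -0.2195  0.3438  1.9188] [0.6734 0.2823 0.2657]
0.661 [ 0.7394  0.3038  0.3235  0.2627  0.2866  0.0437  0.0773 -0.2847  0.3547
  0.0149 -0.7517  0.051   1.5589] [0.6687 0.28   0.2666]
0.6741 [ 0.7368  0.3031  0.3385  0.4485  0.2992  0.0413  0.0742 -0.4974  0.7759
  0.4758  0.1517  0.9671  1.6076] [0.6737 0.2809 0.267 ]
lens [0.6689 0.281  0.2643] axis [0.909  0.3076 0.2813]
[array([347.5641, 164.0727]), array([191.346 , 166.8132]), array([ 86.5225, 150.8414])]
lens86 [0.6604 0.2781 0.2617] [array([344.5369, 163.9676]), array([192.7257, 170.7482]), array([ 96.1037, 160.1404])]
```

View pics/fit4.png

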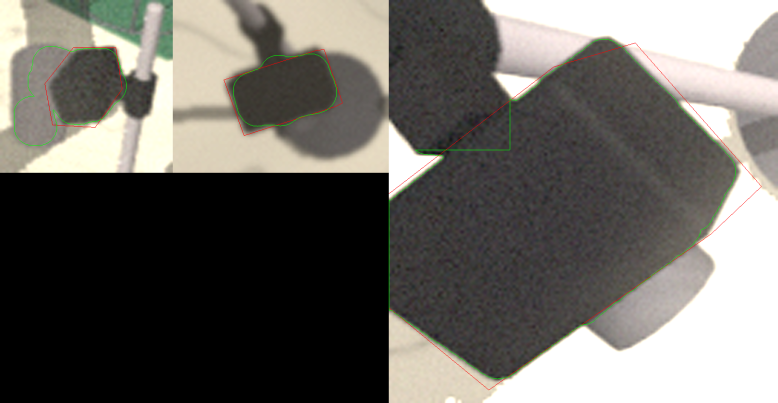

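```bash
python3 - <<'E'
import re
s=open("fit4.py").read()
a=s.index("Q=[prep");b=s.index("for q in Q")
s=s[:a]+'''def prep(p,b,th,cuts):
    x0,y0,x1,y1=b;g=cv2.resize(p["img"].max(2)[y0:y1,x0:x1],None,fx=U,fy=U,interpolation=cv2.INTER_CUBIC)
    g=cv2.GaussianBlur(g,(0,0),3);m=(g<th).astype(np.uint8);care=np.ones(m.shape,bool)
    for a,c,d,e in cuts: care[int((c-y0)*U):int((e-y0)*U),int((a-x0)*U):int((d-x0)*U)]=False
    m[~care]=0;n,l,st,c=cv2.connectedComponentsWithStats(m);k=1+np.argmax(st[1:,4]);return (l==k).astype(np.uint8),care,b
Q=[prep(P[0],(325,135,385,195),70,[(368,135,385,195)]),prep(P[1],(150,125,225,185),45,[(176,125,194,146),(176,165,225,185)]),prep(P[2],(0,55,135,195),66,[(0,55,43,108)])]
'''+s[b:]
s=s.replace("    return c\n","    return (c,R) if full else c\n").replace("def cost(v):","def cost(v,full=False):\n    R=[]").replace("c+=((m!=o)&care).sum()/o.sum()","r=((m!=o)&care).sum()/o.sum();R.append(round(r,3));c+=r")
s=s.replace("v=best.x;C=","v=best.x;print(best.x,cost(v,True));C=").replace("fit4.png","fit5.png")
s=s.replace("    ims.append","    print('hull',(cv2.convexHull(uv)[:,0]/U+np.array(b[:2])).round(1).tolist(),'mask',(cv2.approxPolyDP(cv2.convexHull(cv2.findContours(o,0,2)[0][0]),8,True)[:,0]/U+np.array(b[:2])).round(1).tolist());ims.append")
open("fit5.py","w").write(s)
E
python3 fit5.py | tail -25
```

```text
foot [0.7439 0.301  0.005 ] [0.7375 0.3034 0.005 ]
lensnet (array([0.6592, 0.2756, 0.2697]), [0.0038324020703314403, 0.006073270061652505, 0.0023095202217340784]) (array([0.6608, 0.2784, 0.2669]), [0.0041138714299587, 0.004113871429958751])
posttop [0.7411 0.3003 0.377 ] [0.7397 0.3022 0.377 ]
531.1944444444445 1020.0
626.6944444444445 1358.0
8337.166666666666 2279.0
0.2912 [ 0.7358  0.3044  0.3433  0.3569  0.2899  0.0424  0.0729 -0.4112 -0.1057
  0.3193 -0.4223 -2.0587  2.277 ] [0.6715 0.2814 0.2644]
0.2827 [ 0.7366  0.3041  0.3329  0.4743  0.3006  0.04    0.0759 -0.3165  0.8323
  0.5625  0.0023 -1.8854  1.2412] [0.6728 0.282  0.2659]
0.3192 [ 0.7392  0.3055  0.3454  0.2395  0.2846  0.0429  0.0776  0.466   0.1437
  0.0788 -0.8663 -0.9335  0.9452] [0.6683 0.28   0.2662]
0.2919 [ 0.7368  0.3033  0.3418  0.476   0.301   0.0396  0.075  -0.3625  0.6701
  0.202   0.5092  0.2902  0.8503] [0.6739 0.2809 0.2667]
lens [0.6728 0.282  0.2659] axis [0.8408 0.2907 0.4567]
[array([348.9447, 164.0441]), array([190.7848, 164.922 ]), array([ 81.9228, 146.3022])]
[ 0.7366  0.3041  0.3329  0.4743  0.30
[... 330 characters left out ...]
, [347.0, 178.2], [342.0, 166.0], [344.8, 159.2], [351.5, 152.5]]
hull [[207.7, 158.0], [207.0, 162.7], [175.0, 173.1], [168.0, 156.1], [170.6, 151.6], [201.6, 141.6]] mask [[202.7, 145.3], [207.0, 156.5], [204.2, 163.0], [175.5, 169.0], [170.0, 155.2], [172.7, 151.5], [181.0, 146.0], [198.5, 143.0]]
hull [[121.3, 109.9], [112.2, 135.0], [35.5, 189.8], [-24.9, 150.9], [4.6, 121.9], [76.9, 65.7]] mask [[76.7, 68.8], [99.8, 89.8], [118.7, 110.0], [120.5, 115.2], [105.2, 140.0], [71.2, 168.7], [42.0, 185.5], [36.8, 186.7], [0.0, 162.5], [0.0, 124.5], [10.2, 108.0], [71.0, 69.5]]
lens86 [0.6643 0.2791 0.2613] [array([345.7898, 164.5286]), array([192.4044, 169.0715]), array([ 93.3148, 155.5412])]
```

```bash
python3 - <<'E'
s=open("fit5.py").read()
a=s.index("best=None");s=s[:a]+'''
for t in (.25,.32,.39,.46,.53,.6):
    v=np.array([.7385,.3025,.32,.27+.08*np.sin(t),.04,.077]+[0]*6);full=lambda u:np.r_[u[:3],t,u[3:]]
    g=lambda u:cost(full(u))
    for k in range(4):
        sc=np.array([.004,.004,.06,.008,.004,.004,.7,.7,.7,.7,1.5,1.5])*(-1)**k
        v=minimize(g,v,method="Nelder-Mead",options=dict(initial_simplex=np.vstack([v]+[v+e for e in np.diag(sc)]),maxiter=900,adaptive=True,xatol=1e-4,fatol=1e-5)).x
    w=full(v);L,f,_,_=frame(w);c,R=cost(w,True);print(t,round(c,4),[float(r) for r in R],w.round(3),"lens",(L+(w[6]-.086)*f).round(4))
'''
open("fit6.py","w").write(s)
E
time python3 fit6.py | tail -12
```

```text
0.25 0.314 [0.108, 0.108, 0.076] [ 0.739  0.304  0.335  0.25   0.285  0.043  0.077  0.331  0.234  0.041
 -0.886 -0.618  1.567] lens [0.6603 0.2771 0.2641]
0.32 0.3011 [0.099, 0.112, 0.065] [ 0.738  0.304  0.337  0.32   0.29   0.042  0.076  0.078  0.398 -0.047
 -0.923 -1.165  1.478] lens [0.661  0.2773 0.2629]
0.39 0.2822 [0.088, 0.106, 0.052] [ 0.738  0.305  0.346  0.39   0.296  0.042  0.076 -0.135  0.606  0.396
 -0.352 -2.88   1.502] lens [0.6629 0.2777 0.2628]
0.46 0.2831 [0.075, 0.111, 0.051] [ 0.738  0.304  0.341  0.46   0.3    0.04   0.077 -0.253  0.752  0.394
 -0.008 -2.302  1.331] lens [0.665  0.2783 0.2622]
0.53 0.3006 [0.081, 0.116, 0.04] [ 0.737  0.304  0.328  0.53   0.303  0.039  0.077 -0.227  0.566  0.635
  0.147 -2.107  0.419] lens [0.6668 0.28   0.2596]
0.6 0.3447 [0.106, 0.114, 0.045] [ 0.735  0.303  0.324  0.6    0.308  0.036  0.077 -0.312  0.728  0.672
  0.189 -1.457  0.451] lens [0.668  0.2803 0.2592]
real	2m51.210s
user	2m48.031s
sys	0m0.223s
```

```bash
python3 - <<'E'
from h import *
np.set_printoptions(precision=3,suppress=True)
s=capture("scene");t=capture("top");w=capture("wrist")
for q in["ramekin","canister","syrup","spoon","saucer"]:
    for n,p in(("s",s),("t",t),("w",w)):
        for d in nets.tip_of(p,q)[:2]:
            if d["confidence"]>.5: print(q,n,np.array(d["pixel"]),round(d["confidence"],2),atz(p,d["pixel"],0.)[:2])
st=manip.read_state();print(st["clock"],st["position"])
E
```

```text
ramekin s [276.2 204.8] 0.58 [0.431 0.218]
ramekin w [546.7 187.1] 0.65 [ 0.446 -0.285]
canister s [336.8 185.7] 0.83 [0.499 0.461]
canister t [138.5 249.9] 0.62 [0.476 0.488]
canister w [106.1 266.5] 0.64 [0.478 0.493]
syrup s [315.1 275.6] 0.65 [0.749 0.09 ]
syrup s [195.2 245.8] 0.53 [ 0.412 -0.106]
syrup t [277.4 159.3] 0.87 [0.749 0.09 ]
syrup w [285.2  49.2] 0.73 [0.751 0.096]
spoon s [196.7 246.4] 0.67 [ 0.418 -0.104]
spoon s [284.  232.9] 0.65 [0.556 0.142]
spoon w [286.9 180. ] 0.94 [0.558 0.137]
saucer s [242.5 333.5] 0.6 [ 0.758 -0.185]
saucer t [371.5 161.6] 0.63 [ 0.746 -0.185]
saucer w [476.5   6.7] 0.62 [ 0.742 -0.184]
8.45 [0.58  0.144 0.329]
```

Emit:
play_rows:
  rows:
    - [30, [25, 20, 20], 0]
    - [30, [25, 26, 20], 0]
    - [30, [25, 26, 20], 0]
    - [30, [25, 26, 20], 0]
    - [30, [25, 31, 20], 0]

```text
clock: 8.95
position: [0.6501, -0.0013, 0.2002]
orientation: [0.439, -0.553, 0.554, -0.44]
ft_force: [1.6, -0.1, -0.6]
grip_width: 0.0437
```

Emit:
play_rows:
  rows:
    - [30, [0, 35, 0], 0]
    - [30, [0, 40, 0], 0]
    - [30, [0, 35, 0], 0]
    - [30, [0, 16, 0], 0]
    - [30, [0, 0, 0], 0]

```text
clock: 9.45
position: [0.6467, -0.0002, 0.0715]
orientation: [-0.441, 0.555, -0.553, 0.438]
ft_force: [-0.2, -0.1, -1.7]
grip_width: 0.0437
```

```bash
python3 - <<'E'
from h import *
for _ in range(3):
    capture("wrist");st=manip.read_state();print(st["clock"],st["position"],st["ft_force"],st["grip_width"])
E
```

```text
9.5 [ 6.48304675e-01 -3.01452027e-04  7.34655609e-02] [-0.66504863  0.47563742 -0.29169879] 0.04365089698231312
9.55 [ 6.49531501e-01 -3.14287631e-04  7.48964583e-02] [-0.11144117 -0.40305781 -1.04906584] 0.04380005616827634
9.6 [ 6.50194974e-01 -3.28405171e-04  7.57319535e-02] [-0.11964883  0.40949268 -0.57276993] 0.04346550303423461
```

Emit:
play_rows:
  rows:
    - [30, [0, 0, 0], 0]
    - [30, [0, 4, 0], 0]
    - [30, [0, 4, 0], 0]
    - [30, [0, 3, 0], 0]
    - [30, [0, 2, 0], 0]
  force: 6

```text
clock: 10.1
position: [0.6494, -0.0004, 0.0621]
orientation: [0.439, -0.554, 0.554, -0.44]
ft_force: [-1.5, -1.1, 8.0]
grip_width: 0.0442
```

Emit:
play_rows:
  rows:
    - [30, [0, 1, 0], 0]
    - [30, [0, 1, 0], 0]
    - [30, [0, 0, 0], 0]

```text
clock: 10.4
position: [0.6502, -0.0006, 0.0609]
orientation: [0.439, -0.553, 0.555, -0.44]
ft_force: [-0.7, 1.2, 6.6]
grip_width: 0.0439
```

Emit:
play_rows:
  rows:
    - [30, [0, 0, -5.5], 0]
    - [30, [0, 0, -5.5], 0]
    - [30, [0, 0.2, -5], 0]
    - [30, [0, 0.4, -4], 0]
    - [30, [0, 0.6, -4], 0]

```text
clock: 10.9
position: [0.625, 0.0053, 0.0582]
orientation: [-0.44, 0.554, -0.554, 0.44]
ft_force: [-0.4, -0.5, 2.5]
grip_width: 0.0436
```

Emit:
play_rows:
  rows:
    - [30, [0, 0.7, -4], 0]
    - [30, [0, 0.8, -4], 0]
    - [30, [0, 0.8, -4], 0]
    - [30, [0, 0, 0], 0]

```text
clock: 11.3
position: [0.6125, 0.0082, 0.0555]
orientation: [-0.44, 0.554, -0.553, 0.439]
ft_force: [-0.2, 0.2, 0.0]
grip_width: 0.0442
```

```bash
cat > corners.py <<'E'
from h import *
from scipy.spatial.transform import Rotation as R
np.set_printoptions(precision=4,suppress=True)
st=manip.read_state();print(st["clock"],st["position"],st["ft_force"],st["grip_width"])
w=capture("wrist");M=R.from_quat(st["orientation"]).as_matrix();g=st["position"]-M[:,1]*.019
def rows(th,x,h,y=0):
    up=-M[:,1];zx=np.cos(th)*M[:,2]+np.sin(th)*up;zz=-np.sin(th)*M[:,2]+np.cos(th)*up
    return proj(w,g+zx*x+zz*(h-.08)+M[:,0]*y)
for th in np.arange(0,.66,.1):
    print(round(th,2),"botfront",rows(th,.011,0)[1].round(1),"topfront",rows(th,.011,.11)[1].round(1),"stubtop",rows(th,0,.122)[1].round(1),"topback",rows(th,-.011,.11)[1].round(1),"screen",rows(th,.012,.076).round(1))
for q in("therm_center","therm_screen"): print(q,[(d["pixel"],round(d["confidence"],2)) for d in nets.tip_of(w,q)[:1]])
r=nets.regions_of(w,"therm_center")
if r: print("rect",r[0]["rect"],r[0]["confidence"])
E
python3 corners.py; python3 - <<'E'
import sys;sys.path.insert(0,'.')
from h import *
w=capture("wrist");a=cv2.resize(w["img"][120:360,205:360,::-1],None,fx=2.5,fy=2.5,interpolation=cv2.INTER_CUBIC)
s=capture("scene");b=cv2.resize(s["img"][165:285,200:280,::-1],(400,600),interpolation=cv2.INTER_CUBIC)
cv2.imwrite("pics/p1.png",np.hstack([a[:600],b]))
E
```

```text
11.3 [0.6125 0.0082 0.0555] [-0.1763  0.1549  0.031 ] 0.0442282396123372
0.0 botfront 207.7 topfront 273.1 stubtop 308.5 topback 313.4 screen [280.8 243. ]
0.1 botfront 198.7 topfront 279.9 stubtop 316.3 topback 316.9 screen [280.8 243.3]
0.2 botfront 189.9 topfront 286.5 stubtop 323.3 topback 319.8 screen [280.8 243.8]
0.3 botfront 181.3 topfront 292.8 stubtop 329.4 topback 322.0 screen [280.8 244.5]
0.4 botfront 172.9 topfront 298.7 stubtop 334.5 topback 323.5 screen [280.8 245.5]
0.5 botfront 164.8 topfront 304.2 stubtop 338.5 topback 324.3 screen [280.8 246.7]
0.6 botfront 157.1 topfront 309.0 stubtop 341.6 topback 324.4 screen [280.8 248. ]
therm_center [([283.1, 232.0], 0.75)]
therm_screen [([277.5, 241.1], 0.86)]
rect [233.6, 170.3, 330.3, 331.9] 0.65
```

View pics/p1.png

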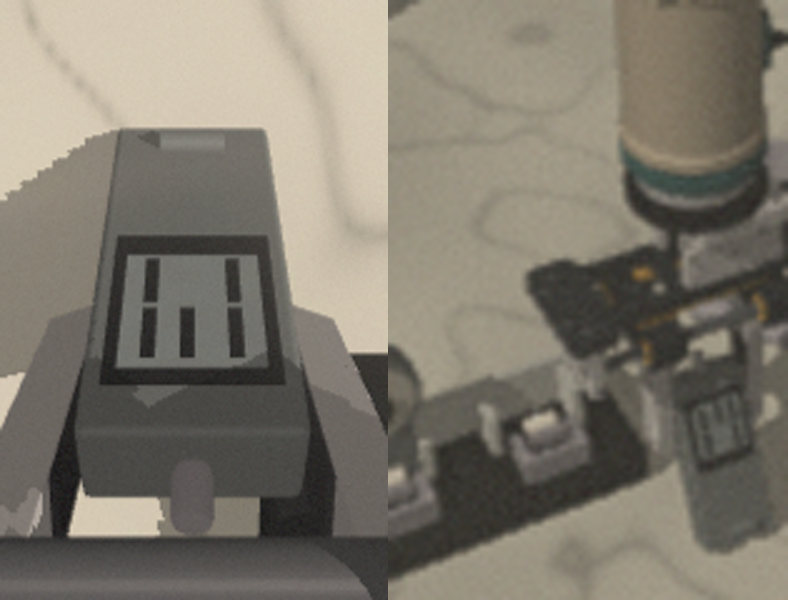

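```bash
cat > thfit.py <<'E'
from h import *
from scipy.optimize import least_squares
from scipy.spatial.transform import Rotation as R
def thfit(w,st,obs):
    M=R.from_quat(st["orientation"]).as_matrix();g=st["position"]-M[:,1]*.019;up=-M[:,1]
    pts=[(.011,0),(.011,.11),(-.011,.11),(0,.122),(.012,.076)]
    def res(v):
        th,dx,dh=v;zx=np.cos(th)*M[:,2]+np.sin(th)*up;zz=-np.sin(th)*M[:,2]+np.cos(th)*up
        return np.r_[[proj(w,g+zx*(x+dx)+zz*(h-.08+dh))[1]-o for (x,h),o in zip(pts,obs) if o],np.array([dx,dh])/.003]
    r=least_squares(res,[.2,0,0],x_scale=[.1,.01,.01]);return r.x,r.fun
E
python3 - <<'E'
from thfit import *
np.set_printoptions(precision=4,suppress=True)
w=capture("wrist");st=manip.read_state()
print("now",thfit(w,st,[171.2,292,318,329,244.2]))   # screen centre row (235+384)/2/2.5+120
print("before",thfit(w,st,[210.9,272,312.5,308.6,247.8]))
E
```

```text
now (array([ 0.3938, -0.0006, -0.0032]), array([ 0.5885,  1.5114,  0.5119, -0.4771, -2.095 , -0.2127, -1.0603]))
before (array([-0.0251, -0.0022, -0.0022]), array([ 0.8355,  1.4206,  1.106 , -0.7473, -2.7558, -0.7284, -0.7303]))
```

Emit:
play_rows:
  rows:
    - [30, [0, 0, 0], 0]
    - [30, [0, 0, 0], 0]
    - [30, [0, -10, 0], 0]
    - [30, [0, -25, 0], 0]
    - [30, [0, -35, 0], 0]
  force: 40

```text
clock: 12.15
position: [0.6125, 0.0078, 0.1258]
orientation: [-0.441, 0.555, -0.553, 0.439]
ft_force: [-0.4, 0.7, -2.0]
grip_width: 0.0438
```

Emit:
play_rows:
  rows:
    - [30, [0, -35, 0], -8.1]
    - [30, [0, -25, 0], -8.1]
    - [30, [0, -15, 0], -8.1]
    - [30, [0, -5, 0], -8.1]
    - [30, [0, 0, 0], 0]

```text
clock: 12.65
position: [0.6146, 0.0077, 0.2079]
orientation: [-0.576, 0.408, -0.41, 0.577]
ft_force: [0.2, -0.1, -1.5]
grip_width: 0.0441
```

Emit:
play_rows:
  rows:
    - [30, [-30, 0, -2], 0]
    - [30, [-45, 0, -2], 0]
    - [30, [-45, 0, -2], 0]
    - [30, [-45, 0, -2], 0]
    - [30, [-40, 0, -2], 0]

```text
clock: 13.15
position: [0.5352, 0.2001, 0.2058]
orientation: [0.576, -0.41, 0.41, -0.576]
ft_force: [0.1, -0.1, -1.7]
grip_width: 0.0438
```

Emit:
play_rows:
  rows:
    - [30, [-22, 0, -2], 0]
    - [30, [-8, 0, 0], 0]
    - [30, [0, 0, 0], 0]
    - [30, [0, 0, 0], 0]
    - [30, [0, 0, 0], 0]

```text
clock: 13.65
position: [0.5259, 0.2235, 0.2059]
orientation: [0.576, -0.41, 0.411, -0.576]
ft_force: [-0.2, -0.9, -1.3]
grip_width: 0.0442
```

```bash
python3 corners.py; python3 - <<'E'
from h import *
from scipy.spatial.transform import Rotation as R
st=manip.read_state();M=R.from_quat(st["orientation"]).as_matrix();print(M.round(4))
print("tool move",(M.T@(np.array([.5225,.2281,.183])-st["position"])*1000).round(1))
E
```

```text
13.65 [0.5259 0.2235 0.2059] [-0.1725 -0.8558 -1.295 ] 0.04419615403395291
0.0 botfront 208.0 topfront 273.5 stubtop 308.8 topback 313.7 screen [283.  243.4]
0.1 botfront 199.0 topfront 280.3 stubtop 316.6 topback 317.3 screen [283.  243.7]
0.2 botfront 190.2 topfront 286.9 stubtop 323.6 topback 320.2 screen [283.  244.2]
0.3 botfront 181.6 topfront 293.2 stubtop 329.7 topback 322.4 screen [283.  244.9]
0.4 botfront 173.3 topfront 299.1 stubtop 334.8 topback 323.8 screen [283.  245.8]
0.5 botfront 165.2 topfront 304.5 stubtop 338.9 topback 324.7 screen [283. 247.]
0.6 botfront 157.5 topfront 309.4 stubtop 342.0 topback 324.8 screen [283.  248.4]
therm_center [([280.1, 230.5], 0.88)]
therm_screen [([277.5, 242.5], 0.84)]
rect [233.6, 168.1, 330.8, 335.3] 0.7
[[ 3.285e-01  1.000e-04  9.445e-01]
 [-9.445e-01 -3.000e-04  3.285e-01]
 [ 3.000e-04 -1.000e+00  0.000e+00]]
tool move [-4.2 23.  -1.6]
```

Emit:
play_rows:
  rows:
    - [30, [-1, 6, 0], 0]
    - [30, [-2, 8, -1], 0]
    - [30, [-1, 6, -1], 0]
    - [30, [0, 3, 0], 0]
    - [30, [0, 0, 0], 0]

```text
clock: 14.35
position: [0.5213, 0.2287, 0.1822]
orientation: [0.577, -0.409, 0.409, -0.576]
ft_force: [-0.6, -0.3, -0.9]
grip_width: 0.0436
```

Emit:
play_rows:
  rows:
    - [30, [0, 0, 0], 0]
    - [30, [0, 0, 0], 0]
    - [30, [0, 0, 0], 0]

```text
clock: 14.65
position: [0.522, 0.2289, 0.1833]
orientation: [-0.576, 0.409, -0.409, 0.577]
ft_force: [0.3, -0.3, -1.3]
grip_width: 0.0438
```

```bash
python3 - <<'E'
from h import *
np.set_printoptions(precision=4,suppress=True)
st=manip.read_state();print(st["clock"],st["position"],st["grip_width"],st["qvel"])
s=capture("scene");t=capture("top");w=capture("wrist")
for q in("therm_center","therm_screen","lens"):
    r=[]
    for n,p in zip("stw",(s,t,w)):
        d=nets.tip_of(p,q)
        if d: print(q,n,d[0]["pixel"],round(d[0]["confidence"],2)); r.append(ray(p,d[0]["pixel"]))
    if len(r)>1: print(*tri(r))
print("expect screen",[proj(p,np.array([.5348,.2324,.2022])) for p in(s,t,w)])
for q in("timer_center","callpad_center","syrup","saucer","canister","ramekin","rail","lens"):
    print(q,[ (n,d["pixel"],round(d["confidence"],2)) for n,p in zip("st",(s,t)) for d in nets.tip_of(p,q)[:1]])
a=cv2.resize(s["img"][110:260,230:400,::-1],(480,424),interpolation=cv2.INTER_CUBIC);b=cv2.resize(w["img"][:,:,::-1],(320,240))
c=cv2.resize(t["img"][100:200,130:260,::-1],(320,246));b=np.vstack([b,cv2.convertScaleAbs(c,alpha=1.8)])
a=cv2.copyMakeBorder(a,0,486-424,0,0,0);cv2.imwrite("pics/final.png",np.hstack([a,b]))
E
```

```text
14.65 [0.522  0.2289 0.1833] 0.04383087196812131 [-0.0015 -0.0021 -0.0008  0.0017  0.0015  0.0004  0.0015]
therm_center s [299.9, 172.0] 0.94
therm_center w [281.7, 230.5] 0.76
[0.5325 0.2327 0.1856] [0.003736206713630167, 0.0037362067136302544]
therm_screen s [303.8, 169.6] 0.63
therm_screen t [396.2, 256.4] 0.29
therm_screen w [280.0, 241.3] 0.81
[0.5708 0.0795 0.3474] [0.09824407610130155, 0.2407672815686491, 0.173641828409869]
lens s [340.4, 163.7] 0.85
lens t [188.9, 168.8] 0.95
[0.6574 0.2783 0.2642] [0.010109809417906098, 0.010109809417905919]
expect screen [array([301.6147, 168.4948]), array([215.4404, 227.8515]), array([284.7227, 243.8775])]
timer_center [('s', [197.7, 248.2], 0.94), ('t', [363.6, 247.3], 0.63)]
callpad_center [('s', [165.1, 263.7], 0.56), ('t', [396.5, 254.6], 0.75)]
syrup [('s', [314.3, 272.0], 0.73), ('t', [274.0, 157.3], 0.92)]
saucer [('s', [240.0, 333.6], 0.63), ('t', [372.5, 161.3], 0.75)]
canister [('s', [339.4, 185.3], 0.73), ('t', [136.7, 249.0], 0.8)]
ramekin [('s', [276.5, 207.2], 0.58), ('t', [234.7, 263.3], 0.87)]
rail [('s', [198.2, 266.6], 0.77), ('t', [358.2, 245.7], 0.92)]
lens [('s', [340.4, 163.7], 0.85), ('t', [188.9, 168.8], 0.95)]
```

View pics/final.png

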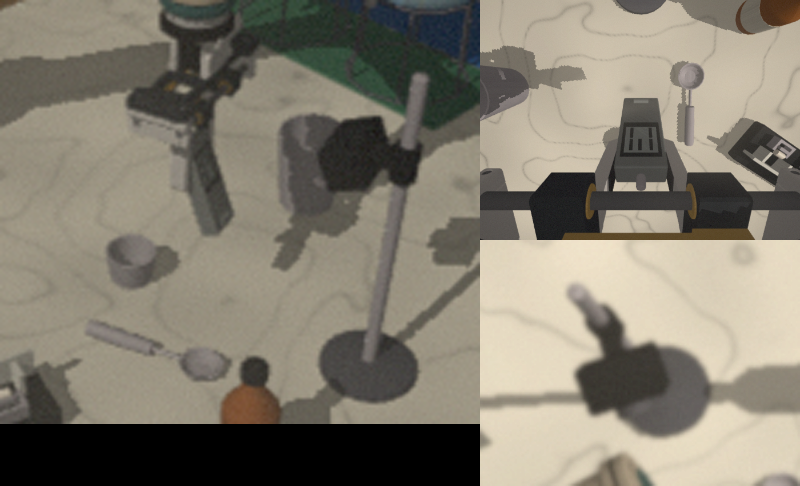

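```bash
python3 -c "
from plant import manip
s=manip.read_state();print(s['clock'],s['position'],s['grip_width']);print(manip.close_job())"
```

```text
16.05 [0.52172169 0.22881713 0.18297743] 0.04370198636021521
the job is handed in; nothing more can be done
None
```

I unclipped the temperature display by pulling it straight up. I then tilted it back in the jaws and handed the job in at 16 s of the 38 s. It is held in front of the counter camera with a 40 N grip.

**Tilting it back:** the moves can only turn the tool about its vertical axis. So I took the grip down to 6 N, pressed the display's foot lightly on bare counter in front of the rail, and dragged it back until it leaned. Then I gripped it firmly again.

**Aim:**
- I estimate the lens at about (0.664, 0.278, 0.263) m. The camera looks down about 0.44 rad, with a heading of about 0.34 rad.
- The middle of the screen is about 15 cm from the lens. I set it about 4 mm above the camera's line on purpose, so that neither the screen nor the whole unit is far off centre.

**Last checks:**
- **Grip and arm:** the arm was still and the grip width steady at 43.7 mm.
- **Other things:** the networks found the timer, call pad, rail, camera, bottle, saucer, canister and ramekin where they were before. The spoon I checked only by eye in the last picture.
- **Lean:** measured at about 0.41 rad, so about 0.03 short of the camera's tilt.

**Less certain:**
- **Camera tilt:** the three views disagreed, each fitting best somewhere between 0.39 and 0.53 rad.
- **Lens position:** this is good to about 5–7 mm. The network's two rays to the lens missed each other by about 20 mm in the last check.
- **Screen position:** the top-view network misread the screen (confidence 0.29), so the three-view position for it was useless. The scene and wrist views agreed with the expected place to about 5 pixels, and the display's centre came out about 8 mm higher than expected.

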